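# Scan the pulled-out volume and push it home

## Robot

A 7-joint arm with a two-finger parallel gripper is mounted at the origin on the work surface. World frame = base frame: x ahead of the robot, y to its left, z up, the work surface at z = 0. Lengths are in m, angles in rad, forces in N, time in s.
With the tool pointing down it reaches from about 0.4 to 0.85 m from the base axis. Payload 4.5 kg.
Tool frame: the origin (TCP) lies at the very end of the fingers, on their centre line; the grasp point (between the pads) lies 19 mm behind it; z points along the fingers, y is the line along which they close (so a half turn about z gives the same grasp; the last joint's range is limited). The gripper opens to 88 mm and grips with 3 to 60 N. Pads are 18 mm wide; open, the fingers measure 123 mm over their backs; the gripper's body (75 mm by 187 mm) begins 45 mm behind the grasp point.
Start: joints at [1.165, 0.689, -0.195, 1.565, 0.157, 0.902, -0.215], TCP at [0.266, -0.566, 0.239] pointing down, gripper open.
Joint ranges: [-3.01, 3.01], [-0.46, 2.08], [-1.47, 1.51], [0.13, 2.56], [-1, 4.14], [0.04, 2.09], [-2.66, 2.66]. Speed limits (rad/s): [2.57, 2.57, 3.14, 3.14, 3.14, 3.14, 3.14].

## Interface

Orientations are given as a unit quaternion [x, y, z, w].
In Python, from plant import r gives the robot as it stands. The module is installed in compiled form; this text tells all that it offers.
- The arm moves only by the shell command python3 -m pendant 'ROWS' [FORCE]. ROWS is JSON, one flat list of numbers, 7 for each row, row after row: the opening, from 0 (shut) to 1 (fully open), then the shift along the tool's x, y, z scaled (see below), then the turn, a rotation vector about the tool's x, y, z scaled (see below). A call has 1 to 12 rows; each row is the pose to reach, as a shift and turn from the pose commanded when the call began, along the tool's axes at that moment; what a row does not reach only later rows make up. The controller multiplies each number of a shift by 0.15 m and each number of a turn by pi/2 rad. A row lasts 1/10 s, in which the tool goes at most 50 mm and 8.59 degrees, less where a joint would pass 70% of its speed; a pose out of reach is approached as far as the arm can. A call with a number of a shift or a turn outside -1 to 1 is refused whole. A call with a gripper value outside its range is refused whole. The fingers move at their own pace and stop on an object; FORCE is the grip in N (left out, the last holds). Time passes only in rows, so rows that repeat a pose let the fingers close. It gives the time, the measured TCP pose, the force, the opening and the grip force at its end, in the units of the state.
- r.get_state(): the state, without advancing time (a new reading comes with each control period).
- r.snapshot(name): name is "side" or "top" or "wrist"; returns a dict with "img" (480x640x3 uint8, red, green, blue), "mtx" (3x3 intrinsics, pixels), "cam_to_world" (4x4, takes a point from camera to world coordinates). Camera axes: x right, y up, looking along -z (the intrinsics and any distortion apply to the point x, -y, -z); pixel columns grow to the right and rows downward; lengths in m; the calibration is good to about 2 mm. A picture is of the moment at which its call begins. There is no depth.
- r.finish_job(): hands the job in; it is judged then, once.
The state is a dict: "clock": time; "q": joint angles; "qd": joint speeds; "joint_torque": joint torques, N m; "tool_pos": TCP position; "eef_rot": TCP orientation; "contact_force": force on the tool from outside, world axes, zero at the start; "moment": the same for the moment, N m; "opening": opening from 0.0 (shut) to 1.0 (fully open); "finger_force": force on a finger pad.
Only numpy, scipy, OpenCV 4.12 (cv2) and the standard library are available. Lean on these libraries where they do the work, as an engineer would, in place of code of your own. Each camera call takes 0.05 s, during which the arm holds its last target. There are 200 camera calls.

## Task

One of the three volumes in the rack sticks out of the row: while it still does, point the yellow hand scanner squarely at the middle of the bar-code label on its spine, from about 7 cm away, and hold it there quite still for a good second. Lower the scanner gently back into its cradle and push that volume fully home, flush with the other two. Never touch the books with the scanner, and do not disturb the bottle, mug, bookend and paperback.

Things in the scene. Friction and masses are not known exactly. Their poses are not given: they have to be found in the camera images.
- rack: fixed grey steel book rack. Origin on the table; +x to its back stop, away from the robot; yaw varies. Floor 6 thick, x -105 to +86, 168 wide; stop 130 tall, face at x = +80; four dividers 4 thick, 110 tall, x -35 to +80, make three slots 48 wide centred at y = -52, 0, +52. Volumes fully home have spines at x = -55
- book_red: Dark red bound volume upright in a rack slot, 135 deep (x), 42 thick (y), 180 tall. Origin: centre of its underside, on the rack floor; +x from spine to fore-edge; the spine faces the robot, 67.5 mm to -x. Loose, about 0.65 kg, slides easily (about 2 N). Fully home its origin is at x = +12.5 in the rack's frame; one starts 35 to 50 mm short of that, the others within 2 mm
- book_green: Dark green bound volume upright in a rack slot, 135 deep (x), 42 thick (y), 180 tall. Origin: centre of its underside, on the rack floor; +x from spine to fore-edge; the spine faces the robot, 67.5 mm to -x. Loose, about 0.65 kg, slides easily (about 2 N). Fully home its origin is at x = +12.5 in the rack's frame; one starts 35 to 50 mm short of that, the others within 2 mm
- book_blue: Dark blue bound volume upright in a rack slot, 135 deep (x), 42 thick (y), 180 tall. Origin: centre of its underside, on the rack floor; +x from spine to fore-edge; the spine faces the robot, 67.5 mm to -x. Loose, about 0.65 kg, slides easily (about 2 N). Fully home its origin is at x = +12.5 in the rack's frame; one starts 35 to 50 mm short of that, the others within 2 mm
- book_red_label (a point): centre of the white 36 x 36 mm bar-code label on the red volume's spine, 70 mm above the volume's underside; axes as the volume's
- book_green_label (a point): centre of the white 36 x 36 mm bar-code label on the green volume's spine, 90 mm above the volume's underside; axes as the volume's
- book_blue_label (a point): centre of the white 36 x 36 mm bar-code label on the blue volume's spine, 110 mm above the volume's underside; axes as the volume's
- scanner: yellow hand scanner level in its cradle, 0.2 kg. Origin: underside of barrel below the grip point; +x out of the window along the beam, z up. Square barrel 34 x 34, x -87 to +65; black head 46 wide, 42 high, x +65 to +85, red window in front. Always on (no trigger); reads 25 to 150 mm ahead of the window
- scanner_grip (a point): grip point, on the barrel's axis 17 mm above the scanner's origin, near its centre of mass, midway between the cradle's yokes; grip it across y (34 mm wide) from above; axes as the scanner's
- scanner_window (a point): centre of the window, 85 mm ahead (+x) of the grip point, on the barrel's axis; axes as the scanner's
- cradle: fixed scanner cradle: black base 150 x 90 x 12, two grey U yokes 10 thick at x = -50 and +50 (90 mm free between), each with a 44 wide gap, floor 45 above the table, prongs up to 69. Origin under its centre on the table; +x the way the scanner first points; yaw varies; stands to the robot's left or right
- cradle_rest (a point): where the scanner's grip point lies when it rests in the cradle, 62 mm above the table; axes as the cradle's
- spray_bottle: pale blue bottle with blue cap, 60 across, 150 tall; origin under its centre. Leave alone
- mug: white mug, 76 across, 90 tall; origin under its centre, handle at +y. Leave alone
- bookend: green steel L-shaped bookend, 100 x 90 foot, 142 tall; origin under the foot's centre, upright plate at +x. Leave alone
- paperback: cream paperback lying flat, 110 x 170 x 18; origin under its centre. Leave alone

How it is judged:
By the outcome, as a careful person would: the job done as asked, in the order asked, and still so for the second after the job is handed in, with the robot touching nothing.
It also fails if it takes over 61 s, if anything falls off the work surface, if the arm or the gripper's body presses on something with over 40 N, if the wrist force passes 120 N, or if a joint passes its speed limit or range.

## Working session

There is one attempt and no reset: what is moved stays moved. The work goes in short steps, Python scripts to look and compute and a shell command to move; the robot and the scene stay as the last step left them, time stands still between calls to the robot, and variables do not carry over. Pictures are saved under pics/ and viewed, at most 11 in all, crops included, and the job is handed in when it is done.

```bash
mkdir -p pics; python3 - <<'E'
from plant import r
import cv2
s=r.get_state();print(s)
for n in("side","top"):
    d=r.snapshot(n);cv2.imwrite(f"pics/{n}0.png",d["img"][:,:,::-1]);print(n,d["mtx"],d["cam_to_world"].round(4) if hasattr(d["cam_to_world"],'round') else d["cam_to_world"],d.keys())
E
```

```text
{'clock': 0.0, 'q': array([ 1.16482144,  0.6899903 , -0.19448262,  1.56635347,  0.15728806,
        0.90250769, -0.21511216]), 'qd': array([ 4.46818666e-04,  2.65178998e-04,  1.63800621e-03, -5.26117348e-04,
       -9.25394047e-06,  2.69533256e-04,  1.13750645e-04]), 'joint_torque': array([-4.28046851e-04, -5.27561688e+01, -1.26665957e+00, -1.53428113e+01,
       -5.26303018e-02,  6.60761187e-03,  1.30760650e-04]), 'tool_pos': array([ 0.26575186, -0.56497512,  0.23790279]), 'eef_rot': array([ 9.75917022e-01,  2.18140073e-01, -2.75334755e-04, -8.93714202e-04]), 'contact_force': array([ 0.47189399, -0.17737096, -0.20316441]), 'moment': array([ 0.02665245,  0.02386342, -0.05489113]), 'finger_force': 0.0, 'opening': 1.001627835603093}
side [[556.16452667   0.         327.77608662]
 [  0.         556.16452667 247.20185861]
 [  0.           0.           1.        ]] [[-0.9176 -0.2971  0.264   0.8674]
 [ 0.3971 -0.6584  0.6394  0.7034]
 [-0.0161  0.6916  0.7221  0.8953]
 [ 0.      0.      0.      1.    ]] dict_keys(['img', 'mtx', 'cam_to_world'])
top [[444.45121768   0.         318.80098334]
 [  0.         444.45121768 238.90226649]
 [  0.           0.           1.        ]] [[-0.0269  0.9983 -0.0518  0.535 ]
 [-0.9995 -0.0277 -0.0157 -0.0044]
 [-0.0171  0.0514  0.9985  0.9382]
 [ 0.      0.      0.      1.    ]] dict_keys(['img', 'mtx', 'cam_to_world'])
```

View pics/side0.png

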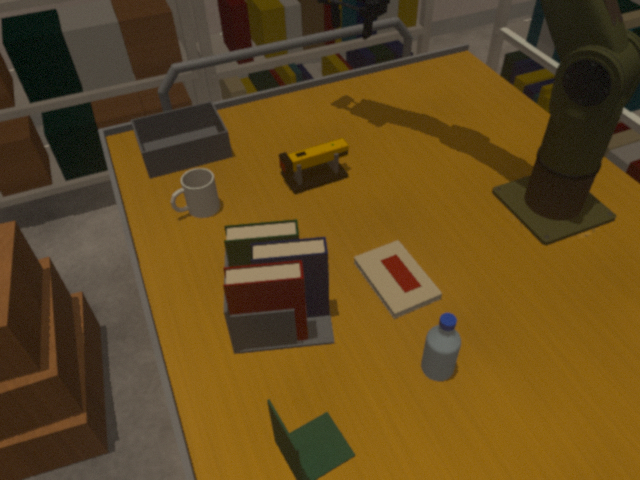

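View pics/top0.png

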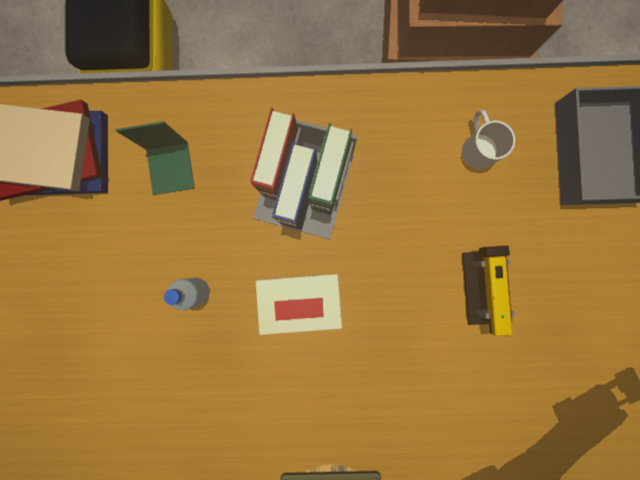

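The blue volume (middle slot, spine at about 290,222 in the top view) sticks out. The scanner lies at about (498,292), pointing away from the robot. I'll zoom in to measure both.

```bash
python3 - <<'E'
import cv2,numpy as np
im=cv2.imread("pics/top0.png")
a=cv2.resize(im[100:245,245:365],None,fx=4,fy=4,interpolation=cv2.INTER_CUBIC)
b=cv2.resize(im[235:345,455:525],(350,550),interpolation=cv2.INTER_CUBIC)
for i in range(0,120,20): cv2.putText(a,str(245+i),(i*4,10),0,.35,(255,255,0),1);cv2.line(a,(i*4,0),(i*4,579),(255,255,0),1)
for i in range(0,145,20): cv2.putText(a,str(100+i),(0,i*4+10),0,.35,(255,255,0),1);cv2.line(a,(0,i*4),(479,i*4),(255,255,0),1)
for i in range(0,70,10): cv2.putText(b,str(455+i),(i*5,10),0,.35,(255,255,0),1);cv2.line(b,(i*5,0),(i*5,4),(255,255,0),1)
for i in range(0,110,10): cv2.putText(b,str(235+i),(0,i*5+10),0,.35,(255,255,0),1)
b=cv2.resize(b,(300,471))
c=np.zeros((580,780,3),np.uint8);c[:580,:480]=a;c[:471,480:]=b
cv2.imwrite("pics/crop.png",c)
E
```

```text
(no output)
```

View pics/crop.png

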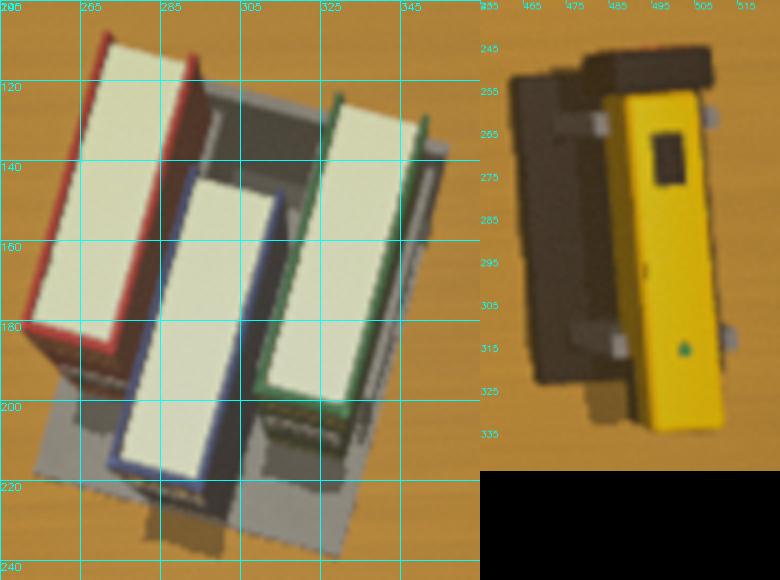

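The crop shows the blue book's top outline with corners at about (272,217), (295,223), (316,148) and (293,142). The scanner barrel's top face has corners at about (489,257), (506,256), (511,335) and (496,336). Next: fit poses from these and check them against the known sizes.

```bash
cat > h.py <<'E'
import numpy as np,cv2
from scipy.spatial.transform import Rotation as R
def ray(d,p,z):
    M=np.array(d["cam_to_world"]);u=np.linalg.solve(np.array(d["mtx"]),[p[0],p[1],1]);v=M[:3,:3]@[u[0],-u[1],-u[2]]
    c=M[:3,3];return c+v*(z-c[2])/v[2]
def proj(d,P):
    M=np.linalg.inv(np.array(d["cam_to_world"]));q=(M[:3,:3]@np.atleast_2d(P).T).T+M[:3,3]
    u=(np.array(d["mtx"])@(q*[1,-1,-1]).T).T;return u[:,:2]/u[:,2:]
E
python3 - <<'E'
from h import *
from plant import r
d=r.snapshot("top")
def rep(n,p,z):
    w=np.array([ray(d,q,z)[:2] for q in p]);FL,FR,BL,BR=w
    ax=(BL+BR-FL-FR)/2;print(n,"ctr",w.mean(0).round(4),"front",((FL+FR)/2).round(4),"L",np.linalg.norm(ax).round(4),"W",np.linalg.norm((FL+BL-FR-BR)/2).round(4),"yaw",np.arctan2(ax[1],ax[0]).round(4),"yawW",np.arctan2(*((FL+BL-FR-BR)*[-1,1])).round(4))
A=lambda l:[(245+u/4-.4,100+v/4-.4) for u,v in l]
rep("blue",A([(107,467),(200,492),(192,170),(285,193)]),.186)
rep("red",A([(23,325),(113,355),(107,33),(195,57)]),.186)
rep("green",A([(252,390),(347,418),(338,95),(427,117)]),.186)
rep("scan",[(455+(u-480)/4.286-.4,235+v/4.28-.4) for u,v in[(655,432),(722,428),(626,96),(697,91)]],.079)
for u in A([(35,475),(340,560)]): print(ray(d,u,.006))
E
```

```text
blue ctr [0.6724 0.0478] front [0.6088 0.0675] L 0.1331 W 0.0411 yaw -0.3005 yawW -0.2837
red ctr [0.7331 0.0835] front [0.6697 0.1027] L 0.1326 W 0.0401 yaw -0.2938 yawW -0.3275
green ctr [ 0.703  -0.0149] front [0.6393 0.0046] L 0.1333 W 0.0408 yaw -0.2973 yawW -0.2982
scan ctr [ 0.4616 -0.3341] front [ 0.3869 -0.3365] L 0.1496 W 0.0307 yaw 0.0323 yawW 0.0397
[0.63064618 0.14726026 0.006     ]
[ 0.58129562 -0.01231675  0.006     ]
```

Sizes and the 104 mm slot spacing check out. The rack's yaw is about -0.298 and blue protrudes about 47 mm. Its label is near (0.608, 0.068, 0.116), and the scanner grip point near (0.473, -0.334, 0.062) with yaw 0.033.

```bash
cat >> h.py <<'E'
def go(pos,yaw,pitch=0):
    "scaled shift+turn from measured pose to TCP pos, tool x at yaw, fingers tilted forward by pitch"
    from plant import r
    s=r.get_state();C=R.from_quat(s["eef_rot"])
    T=R.from_euler('z',yaw)*R.from_euler('y',-pitch)*R.from_euler('x',np.pi)
    print("t",s["clock"],"pos",s["tool_pos"].round(4),"F",s["contact_force"].round(1),"open",round(s["opening"],3),"ff",round(s["finger_force"],1),
     "shift",(C.inv().apply(np.array(pos)-s["tool_pos"])/.15).round(3),"turn",((C.inv()*T).as_rotvec()/(np.pi/2)).round(3))
E
python3 -c "
from h import *
go([.4726,-.3337,.15],.033)"
```

```text
t 0.15 pos [ 0.2659 -0.5651  0.2381] F [ 0.  -0.2  0. ] open 1.0 ff 0.0 shift [ 1.904 -0.808  0.588] turn [-0.001  0.     0.259]
```

```bash
python3 -m pendant '[1,0.25,-0.1,0.07,0,0,0.06, 1,0.5,-0.2,0.15,0,0,0.13, 1,0.75,-0.3,0.22,0,0,0.2, 1,1,-0.4,0.3,0,0,0.259]'; python3 -c "
from h import *
go([.4726,-.3337,.13],.033)"
```

```text
clock: 0.55
tool_pos: [0.3772, -0.4462, 0.1933]
eef_rot: [1.0, 0.014, 0.0, 0.0]
contact_force: [0.2, -0.4, 0.1]
opening: 0.999
finger_force: 0.0
t 0.55 pos [ 0.3772 -0.4462  0.1933] F [ 0.2 -0.4  0.1] open 0.999 ff 0.0 shift [ 0.657 -0.732  0.422] turn [ 0.    -0.    -0.003]
```

```bash
python3 -m pendant '[1,0.2,-0.24,0.14,0,0,0, 1,0.44,-0.5,0.28,0,0,0, 1,0.657,-0.732,0.422,0,0,0, 1,0.657,-0.732,0.422,0,0,0, 1,0.657,-0.732,0.422,0,0,0]'; python3 - <<'E'
from h import *
from plant import r
go([.4726,-.3337,.043],.033)
d=r.snapshot("wrist");im=d["img"][:,:,::-1].copy()
c,s=np.cos(.033),np.sin(.033)
for x in(-.087,.065):
  for y in(-.017,.017):
    p=proj(d,[.4726+c*x-s*y,-.3337+s*x+c*y,.079])[0];cv2.circle(im,(int(p[0]),int(p[1])),4,(255,0,255),1)
cv2.imwrite("pics/w1.png",im)
E
```

```text
clock: 1.05
tool_pos: [0.4724, -0.3315, 0.1293]
eef_rot: [1.0, 0.019, -0.001, -0.001]
contact_force: [-1.0, -0.8, 0.7]
opening: 0.997
finger_force: 0.0
t 1.05 pos [ 0.4724 -0.3315  0.1293] F [-1.  -0.8  0.7] open 0.997 ff 0.0 shift [0.001 0.016 0.575] turn [-0.001  0.001  0.003]
```

View pics/w1.png

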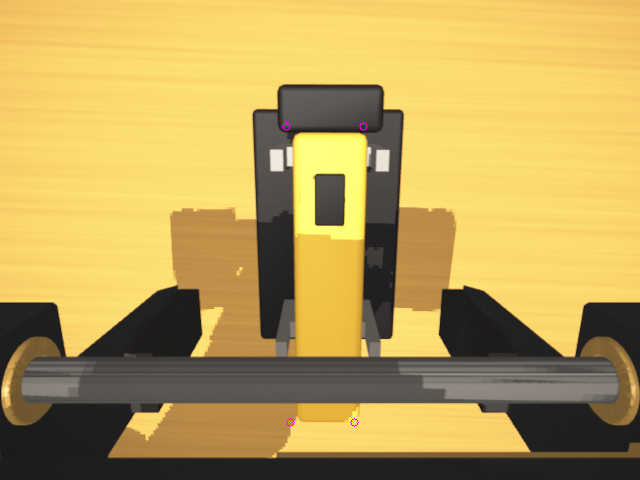

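The wrist view shows the barrel's axis at column 330, about 6 px (3 mm) to the right of the predicted corners. I'll shift the grasp to y = -0.336 and descend.

```bash
python3 -m pendant '[1,0,0.03,0.12,0,0,0, 1,0,0.03,0.28,0,0,0, 1,0,0.03,0.44,0,0,0, 1,0,0.03,0.54,0,0,0, 1,0,0.03,0.575,0,0,0, 1,0,0.03,0.575,0,0,0]'; python3 - <<'E'
from h import *
from plant import r
go([.472,-.336,.043],.033)
d=r.snapshot("wrist");cv2.imwrite("pics/w2.png",d["img"][:,:,::-1])
E
```

```text
clock: 1.7
tool_pos: [0.4706, -0.3399, 0.0441]
eef_rot: [1.0, 0.016, -0.0, 0.0]
contact_force: [-0.1, 0.4, 0.5]
opening: 0.998
finger_force: 0.0
t 1.7 pos [ 0.4706 -0.3399  0.0441] F [-0.1  0.4  0.5] open 0.998 ff 0.0 shift [ 0.01  -0.026  0.007] turn [ 0.     0.    -0.001]
```

View pics/w2.png

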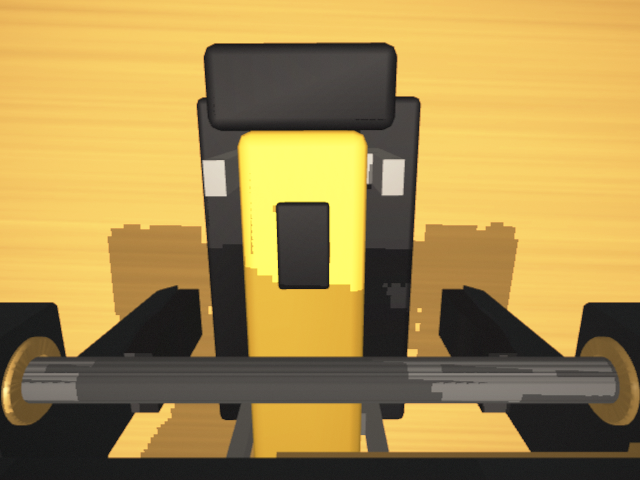

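The barrel is now about 4 mm left of the finger centre, with the fingers well clear of the yokes. Next: centre, close and lift gently.

```bash
python3 -m pendant '[1,0.01,-0.026,0.007,0,0,0, 1,0.01,-0.026,0.007,0,0,0, 0.3,0.01,-0.026,0.007,0,0,0, 0.2,0.01,-0.026,0.007,0,0,0, 0.2,0.01,-0.026,0.007,0,0,0, 0.2,0.01,-0.026,0.007,0,0,0, 0.2,0.01,-0.026,0.007,0,0,0, 0.2,0.01,-0.026,0.007,0,0,0, 0.2,0.01,-0.026,0.007,0,0,0, 0.2,0.01,-0.026,0.007,0,0,0]' 25; python3 -c "
from h import *
go([.472,-.336,.143],.033)"
```

```text
clock: 2.75
tool_pos: [0.4727, -0.335, 0.0431]
eef_rot: [1.0, 0.016, 0.0, 0.0]
contact_force: [-0.2, -0.3, 0.1]
opening: 0.382
finger_force: 25.0
t 2.75 pos [ 0.4727 -0.335   0.0431] F [-0.2 -0.3  0.1] open 0.382 ff 25.0 shift [-0.005  0.007 -0.666] turn [ 0. -0. -0.]
```

```bash
python3 -m pendant '[0.2,0,0,-0.1,0,0,0, 0.2,0,0,-0.25,0,0,0, 0.2,0,0,-0.4,0,0,0, 0.2,0,0,-0.55,0,0,0, 0.2,0,0,-0.65,0,0,0, 0.2,0,0,-0.65,0,0,0]'; python3 -c "
from h import *
go([.45,.116,.097],-.298)"
```

```text
clock: 3.35
tool_pos: [0.4739, -0.3358, 0.1434]
eef_rot: [1.0, 0.016, 0.002, 0.001]
contact_force: [0.8, -0.3, -2.2]
opening: 0.385
finger_force: 25.0
t 3.35 pos [ 0.4739 -0.3358  0.1434] F [ 0.8 -0.3 -2.2] open 0.385 ff 25.0 shift [-0.061 -3.016  0.301] turn [ 0.001 -0.003  0.211]
```

```bash
python3 -m pendant '[0.2,0,-0.12,0,0,0,0, 0.2,0,-0.36,0,0,0,0, 0.2,0,-0.6,0,0,0,0, 0.2,0,-0.84,0,0,0,0, 0.2,0,-1,0,0,0,0]' && python3 -m pendant '[0.2,0,-0.22,0,0,0,0, 0.2,0,-0.44,0,0,0,0, 0.2,0,-0.66,0,0,0,0, 0.2,0,-0.84,0,0,0,0, 0.2,0,-1,0,0,0,0]';  python3 -c "
from h import *
go([.45,.116,.097],-.298)"
```

```text
clock: 3.85
tool_pos: [0.4669, -0.1818, 0.1402]
eef_rot: [1.0, 0.018, -0.001, -0.001]
contact_force: [0.2, 0.0, -2.4]
opening: 0.381
finger_force: 25.0
clock: 4.35
tool_pos: [0.4622, -0.0333, 0.1403]
eef_rot: [1.0, 0.017, -0.001, -0.0]
contact_force: [0.2, -0.3, -3.0]
opening: 0.386
finger_force: 25.0
t 4.35 pos [ 0.4622 -0.0333  0.1403] F [ 0.2 -0.3 -3. ] open 0.386 ff 25.0 shift [-0.047 -0.997  0.289] turn [-0.     0.001  0.212]
```

```bash
python3 -m pendant '[0.2,-0.01,-0.2,0.04,0,0,0.04, 0.2,-0.02,-0.4,0.1,0,0,0.09, 0.2,-0.03,-0.6,0.16,0,0,0.13, 0.2,-0.04,-0.8,0.22,0,0,0.17, 0.2,-0.047,-0.93,0.26,0,0,0.2, 0.2,-0.047,-0.997,0.289,0,0,0.212, 0.2,-0.047,-0.997,0.289,0,0,0.212, 0.2,-0.047,-0.997,0.289,0,0,0.212, 0.2,-0.047,-0.997,0.289,0,0,0.212]'; python3 - <<'E'
from h import *
from plant import r
go([.460,.113,.097],-.298)
for n in("side","top","wrist"):
  d=r.snapshot(n);cv2.imwrite(f"pics/{n}2.png",d["img"][:,:,::-1]);np.savez(f"pics/{n}2.npz",mtx=d["mtx"],cam_to_world=d["cam_to_world"])
a=cv2.imread("pics/top2.png")[90:330,225:385];b=cv2.imread("pics/wrist2.png")
cv2.imwrite("pics/c2.png",np.hstack([cv2.resize(a,(300,450),interpolation=cv2.INTER_CUBIC),cv2.resize(b,(500,375))[:375] if 0 else cv2.copyMakeBorder(cv2.resize(b,(500,375)),0,75,0,0,cv2.BORDER_CONSTANT)]))
E
```

```text
clock: 5.25
tool_pos: [0.4512, 0.1124, 0.0976]
eef_rot: [0.989, -0.15, 0.0, 0.0]
contact_force: [0.3, 0.5, -2.0]
opening: 0.382
finger_force: 25.0
t 5.25 pos [0.4512 0.1124 0.0976] F [ 0.3  0.5 -2. ] open 0.382 ff 25.0 shift [ 0.055 -0.021  0.004] turn [ 0.    -0.    -0.003]
```

View pics/c2.png

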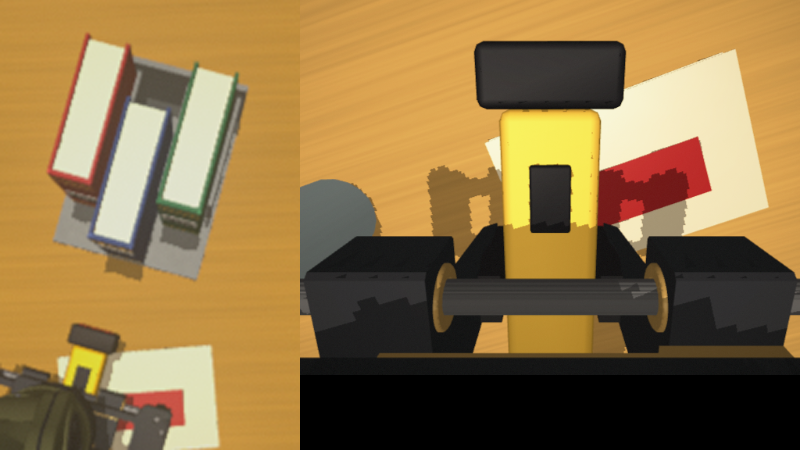

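```bash
python3 - <<'E'
from h import *
d=dict(np.load("pics/top2.npz"));im=cv2.imread("pics/top2.png")
for u in[(72,323),(120,335)]: print(ray(d,(225+u[0]/1.875-.4,90+u[1]/1.875-.4),.137))
x=np.array([np.cos(.298),-np.sin(.298),0]);y=np.array([-x[1],x[0],0]);g=np.array([.4512,.1124,.1376])+.085*x
print("exp",g+.023*y,g-.023*y)
lab=np.array([.6079,.0676,.116])
out=[]
for n in("top","side"):
  d=dict(np.load(f"pics/{n}2.npz"));im=cv2.imread(f"pics/{n}2.png")
  pts=[g+.023*y,g-.023*y]+[np.array([.6079,.0676,z])+s*.021*y+k*x for z in(.186,) for s in(-1,1) for k in(0,.135)]+[np.array([.6079,.0676,.116])+s*.021*y*0+0*x for s in(0,)]
  c=proj(d,pts);m=c.mean(0);x0,y0=(m-[70,100]).astype(int);x0=max(x0,0);y0=max(y0,0)
  a=cv2.resize(im[y0:y0+200,x0:x0+140],None,fx=2.8,fy=2.8,interpolation=cv2.INTER_CUBIC)
  for p in c: cv2.circle(a,tuple(((p-[x0,y0]+.5)*2.8).astype(int)),3,(255,0,255),1)
  out.append(a)
cv2.imwrite("pics/c3.png",np.hstack(out))
E
```

```text
[0.53791209 0.11001695 0.137     ]
[0.52516081 0.06405181 0.137     ]
exp [0.53920668 0.10942953 0.1376    ] [0.52570067 0.06545695 0.1376    ]
```

View pics/c3.png

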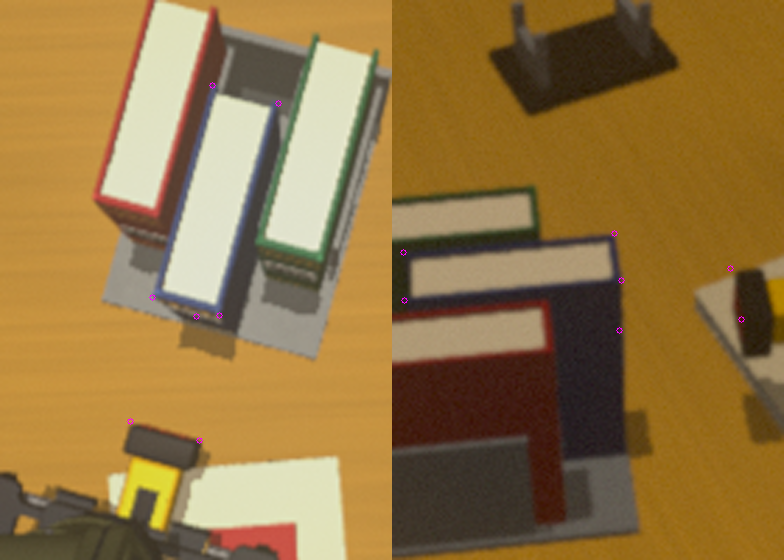

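Overlaid corners agree with the book and scanner head within about 1 px in both views. Next: move to the scan pose and hold.

```bash
python3 -m pendant '[0.2,0.025,-0.01,0,0,0,0, 0.2,0.055,-0.021,0.004,0,0,-0.003, 0.2,0.055,-0.021,0.004,0,0,-0.003, 0.2,0.055,-0.021,0.004,0,0,-0.003, 0.2,0.055,-0.021,0.004,0,0,-0.003, 0.2,0.055,-0.021,0.004,0,0,-0.003]'; python3 -c "
from h import *
go([.460,.113,.097],-.298)"
```

```text
clock: 6.0
tool_pos: [0.4594, 0.1147, 0.0966]
eef_rot: [0.989, -0.147, -0.0, 0.0]
contact_force: [0.1, 1.0, -1.9]
opening: 0.387
finger_force: 25.0
t 6.0 pos [0.4594 0.1147 0.0966] F [ 0.1  1.  -1.9] open 0.387 ff 25.0 shift [ 0.007  0.01  -0.002] turn [0.    0.    0.002]
```

```bash
python3 -m pendant '[0.2,0,0,0,0,0,0, 0.2,0,0,0,0,0,0, 0.2,0,0,0,0,0,0, 0.2,0,0,0,0,0,0, 0.2,0,0,0,0,0,0, 0.2,0,0,0,0,0,0, 0.2,0,0,0,0,0,0, 0.2,0,0,0,0,0,0, 0.2,0,0,0,0,0,0, 0.2,0,0,0,0,0,0, 0.2,0,0,0,0,0,0, 0.2,0,0,0,0,0,0]' && python3 -m pendant '[0.2,0,0,0,0,0,0, 0.2,0,0,0,0,0,0, 0.2,0,0,0,0,0,0, 0.2,0,0,0,0,0,0, 0.2,0,0,0,0,0,0, 0.2,0,0,0,0,0,0, 0.2,0,0,0,0,0,0, 0.2,0,0,0,0,0,0]'; python3 -c "
from h import *
go([.473,-.3355,.145],.033)"
```

```text
clock: 7.2
tool_pos: [0.4596, 0.1147, 0.0966]
eef_rot: [0.989, -0.147, 0.0, 0.0]
contact_force: [-0.7, -0.5, -1.7]
opening: 0.384
finger_force: 25.0
clock: 8.0
tool_pos: [0.4596, 0.1147, 0.0967]
eef_rot: [0.989, -0.147, 0.0, 0.0]
contact_force: [0.4, -0.6, -2.3]
opening: 0.382
finger_force: 25.0
t 8.0 pos [0.4596 0.1147 0.0967] F [ 0.4 -0.6 -2.3] open 0.382 ff 25.0 shift [ 0.959  2.845 -0.322] turn [ 0.    -0.    -0.209]
```

```bash
python3 -m pendant '[0.2,-0.05,0.05,-0.08,0,0,0, 0.2,-0.05,0.2,-0.16,0,0,-0.04, 0.2,-0.02,0.4,-0.25,0,0,-0.1, 0.2,0.05,0.6,-0.322,0,0,-0.15, 0.2,0.15,0.8,-0.322,0,0,-0.19, 0.2,0.25,1,-0.322,0,0,-0.209, 0.2,0.25,1,-0.322,0,0,-0.209]'; python3 -c "
from h import *
go([.473,-.3355,.145],.033)"
```

```text
clock: 8.7
tool_pos: [0.4516, -0.0456, 0.146]
eef_rot: [1.0, 0.012, 0.001, 0.002]
contact_force: [-0.5, -1.0, -1.5]
opening: 0.383
finger_force: 25.0
t 8.7 pos [ 0.4516 -0.0456  0.146 ] F [-0.5 -1.  -1.5] open 0.383 ff 25.0 shift [0.096 1.935 0.014] turn [ 0.002 -0.001 -0.006]
```

```bash
python3 -m pendant '[0.2,0.01,0.15,0,0,0,0, 0.2,0.02,0.37,0,0,0,-0.006, 0.2,0.03,0.6,0,0,0,-0.006, 0.2,0.04,0.8,0,0,0,-0.006, 0.2,0.048,1,0,0,0,-0.006]' && python3 -m pendant '[0.2,0.01,0.2,0,0,0,0, 0.2,0.02,0.4,0,0,0,0, 0.2,0.03,0.6,0,0,0,0, 0.2,0.04,0.8,0,0,0,0, 0.2,0.048,0.9,0.01,0,0,0, 0.2,0.048,0.935,0.01,0,0,0, 0.2,0.048,0.935,0.01,0,0,0, 0.2,0.048,0.935,0.01,0,0,0]';  python3 -c "
from h import *
go([.4727,-.335,.0435],.032)"
```

```text
clock: 9.2
tool_pos: [0.4631, -0.1899, 0.1455]
eef_rot: [1.0, 0.021, -0.0, -0.0]
contact_force: [1.0, -0.5, -2.6]
opening: 0.383
finger_force: 25.0
clock: 10.0
tool_pos: [0.4772, -0.3269, 0.1434]
eef_rot: [1.0, 0.022, -0.0, -0.001]
contact_force: [0.6, 0.2, -2.1]
opening: 0.382
finger_force: 25.0
t 10.0 pos [ 0.4772 -0.3269  0.1434] F [ 0.6  0.2 -2.1] open 0.382 ff 25.0 shift [-0.032  0.054  0.666] turn [-0.001  0.     0.008]
```

Correct alignment and settle above the yokes, then re-check before lowering.

```bash
python3 -m pendant '[0.2,-0.032,0.054,0.1,0,0,0.008, 0.2,-0.032,0.054,0.25,0,0,0.008, 0.2,-0.032,0.054,0.38,0,0,0.008, 0.2,-0.032,0.054,0.38,0,0,0.008, 0.2,-0.032,0.054,0.38,0,0,0.008, 0.2,-0.032,0.054,0.38,0,0,0.008, 0.2,-0.032,0.054,0.38,0,0,0.008]'; python3 - <<'E'
from h import *
from plant import r
go([.4727,-.335,.0435],.032)
d=r.snapshot("wrist");cv2.imwrite("pics/w3.png",d["img"][:,:,::-1])
E
```

```text
clock: 10.7
tool_pos: [0.4733, -0.3379, 0.0874]
eef_rot: [1.0, 0.015, 0.001, 0.001]
contact_force: [-0.0, -0.0, -1.7]
opening: 0.384
finger_force: 25.0
t 10.7 pos [ 0.4733 -0.3379  0.0874] F [-0.  -0.  -1.7] open 0.384 ff 25.0 shift [-0.004 -0.019  0.293] turn [ 0.001 -0.001 -0.001]
```

View pics/w3.png

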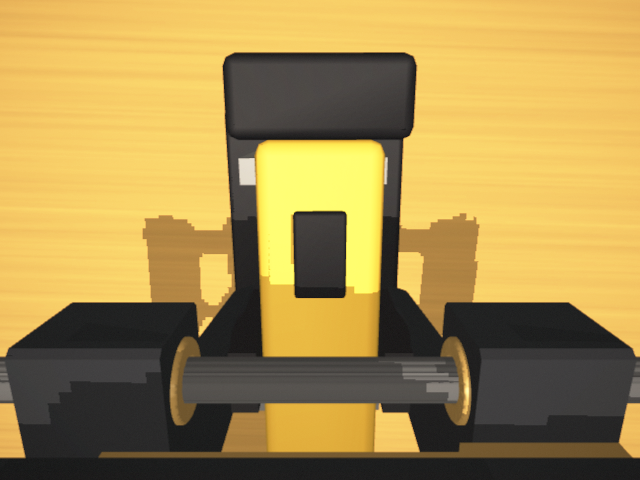

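The cradle's prongs show more on the left (238–256) than on the right (383–388), so a shift of about 3 mm left is needed, matching the computed one. Lowering slowly.

```bash
python3 -m pendant '[0.2,-0.004,-0.019,0,0,0,0, 0.2,-0.004,-0.019,0,0,0,0, 0.2,-0.004,-0.019,0.05,0,0,0, 0.2,-0.004,-0.019,0.1,0,0,0, 0.2,-0.004,-0.019,0.15,0,0,0, 0.2,-0.004,-0.019,0.19,0,0,0, 0.2,-0.004,-0.019,0.22,0,0,0, 0.2,-0.004,-0.019,0.25,0,0,0, 0.2,-0.004,-0.019,0.265,0,0,0, 0.2,-0.004,-0.019,0.28,0,0,0, 0.2,-0.004,-0.019,0.287,0,0,0, 0.2,-0.004,-0.019,0.287,0,0,0]';  python3 -c "
from h import *
go([.4727,-.335,.0431],.032)"
```

```text
clock: 11.95
tool_pos: [0.472, -0.3348, 0.0435]
eef_rot: [1.0, 0.015, 0.0, 0.0]
contact_force: [0.8, -0.1, -2.1]
opening: 0.384
finger_force: 25.0
t 11.95 pos [ 0.472  -0.3348  0.0435] F [ 0.8 -0.1 -2.1] open 0.384 ff 25.0 shift [0.004 0.002 0.002] turn [ 0.    -0.    -0.001]
```

```bash
python3 -m pendant '[0.2,0.002,0,0.003,0,0,0, 0.2,0.002,0,0.006,0,0,0, 0.2,0.002,0,0.006,0,0,0]'; python3 -m pendant '[0.2,0,0,0.003,0,0,0, 0.2,0,0,0.006,0,0,0, 0.2,0,0,0.006,0,0,0]'
```

```text
clock: 12.25
tool_pos: [0.4725, -0.3348, 0.0431]
eef_rot: [1.0, 0.015, 0.0, 0.0]
contact_force: [-0.6, 1.2, 3.3]
opening: 0.377
finger_force: 25.0
clock: 12.55
tool_pos: [0.4725, -0.3348, 0.043]
eef_rot: [1.0, 0.015, 0.0, 0.0]
contact_force: [-2.4, 1.2, 11.3]
opening: 0.386
finger_force: 25.0
```

```bash
python3 -m pendant '[0.2,0,0,-0.006,0,0,0, 0.2,0,0,-0.006,0,0,0, 0.5,0,0,-0.006,0,0,0, 0.7,0,0,-0.006,0,0,0, 0.8,0,0,-0.006,0,0,0, 0.8,0,0,-0.006,0,0,0, 0.8,0,0,-0.006,0,0,0]' && python3 -m pendant '[0.8,0,0,-0.1,0,0,0, 0.8,0,0,-0.25,0,0,0, 0.8,0,0,-0.45,0,0,0, 0.8,0,0,-0.7,0,0,0, 0.8,0,0,-1,0,0,0, 0.8,0,0,-1,0,0,0]';  python3 - <<'E'
from h import *
from plant import r
x=np.array([np.cos(.298),-np.sin(.298),0]);p=np.array([.6079,.0676,.08])-.06*x
print(p);go(p,-.298,.75)
d=r.snapshot("wrist");im=d["img"][:,:,::-1];t=r.snapshot("top")["img"][:,:,::-1]
cv2.imwrite("pics/c4.png",np.hstack([cv2.resize(im,(400,300)),cv2.resize(t,(400,300))]))
E
```

```text
clock: 13.25
tool_pos: [0.4723, -0.3346, 0.0424]
eef_rot: [1.0, 0.015, -0.0, -0.0]
contact_force: [-0.2, 0.4, -0.4]
opening: 0.795
finger_force: 0.0
clock: 13.85
tool_pos: [0.4755, -0.337, 0.1993]
eef_rot: [1.0, 0.015, 0.005, 0.003]
contact_force: [-0.4, -0.7, -0.0]
opening: 0.807
finger_force: 0.0
[0.55054446 0.08521654 0.08      ]
t 13.85 pos [ 0.4755 -0.337   0.1993] F [-0.4 -0.7 -0. ] open 0.807 ff 0.0 shift [ 0.574 -2.804  0.782] turn [-0.075  0.466  0.2  ]
```

View pics/c4.png

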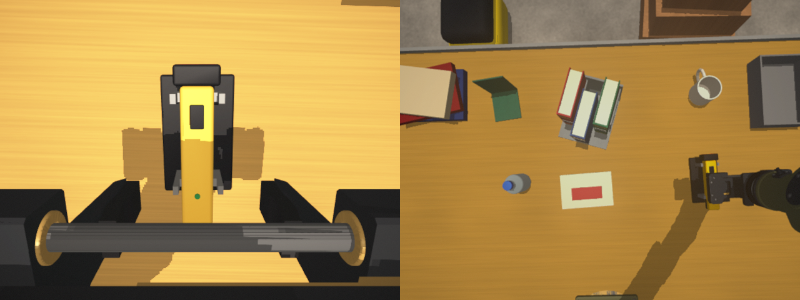

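The scanner rests level between its prongs and the surroundings are undisturbed. Next: fly to the blue spine with the fingers shut.

```bash
python3 -m pendant '[0,0,-0.15,0,0,0,0, 0,0,-0.4,0,0,0,0, 0,0,-0.65,0,0,0,0, 0,0,-0.85,0,0,0,0, 0,0,-1,0,0,0,0]' 20 && python3 -m pendant '[0,0,-0.25,0,0,0,0, 0,0,-0.5,0,0,0,0, 0,0,-0.75,0,0,0,0, 0,0,-0.92,0,0,0,0, 0,0,-1,0,0,0,0, 0,0,-1,0,0,0,0]';  python3 -c "
from h import *
go([.53,.0915,.11],-.298,.7)"
```

```text
clock: 14.45
tool_pos: [0.4666, -0.1819, 0.1915]
eef_rot: [1.0, 0.016, -0.002, -0.001]
contact_force: [0.5, 1.1, -0.0]
opening: 0.37
finger_force: 0.0
clock: 15.05
tool_pos: [0.4628, -0.0334, 0.192]
eef_rot: [1.0, 0.016, -0.001, -0.0]
contact_force: [0.5, -0.1, -0.8]
opening: 0.009
finger_force: 0.0
t 15.05 pos [ 0.4628 -0.0334  0.192 ] F [ 0.5 -0.1 -0.8] open 0.009 ff 0.0 shift [ 0.476 -0.817  0.546] turn [-0.074  0.443  0.202]
```

```bash
python3 -m pendant '[0,0,-0.2,0.05,-0.01,0.08,0.03, 0,0.05,-0.4,0.1,-0.03,0.17,0.07, 0,0.12,-0.6,0.2,-0.045,0.26,0.11, 0,0.25,-0.75,0.3,-0.06,0.34,0.15, 0,0.37,-0.817,0.42,-0.07,0.41,0.19, 0,0.476,-0.817,0.546,-0.074,0.443,0.202, 0,0.476,-0.817,0.546,-0.074,0.443,0.202, 0,0.476,-0.817,0.546,-0.074,0.443,0.202, 0,0.476,-0.817,0.546,-0.074,0.443,0.202]';  python3 -c "
from h import *
go([.5865,.0742,.085],-.298,.7)"
```

```text
clock: 15.95
tool_pos: [0.5777, 0.1466, 0.1859]
eef_rot: [0.944, -0.157, 0.273, 0.096]
contact_force: [-0.5, 0.5, -0.4]
opening: 0.005
finger_force: 0.0
t 15.95 pos [0.5777 0.1466 0.1859] F [-0.5  0.5 -0.4] open 0.005 ff 0.0 shift [-0.202  0.365  0.717] turn [0.072 0.078 0.005]
```

```bash
python3 -m pendant '[0,0,0,0,0,0,0, 0,0,0,0,0,0,0]';  python3 -c "
from h import *
from plant import r
s=r.get_state();print(s['q'].round(3),s['qd'].round(3))
go([.53,.0915,.11],-.298,.7)"
```

```text
clock: 16.15
tool_pos: [0.5769, 0.1446, 0.1864]
eef_rot: [0.945, -0.158, 0.271, 0.095]
contact_force: [-1.2, -1.5, -0.4]
opening: 0.007
finger_force: 0.0
[-1.029  0.837  0.759  2.122 -0.999  0.043 -1.461] [ 0.037 -0.017 -0.005  0.015 -0.004 -0.003 -0.002]
t 16.15 pos [0.5769 0.1446 0.1864] F [-1.2 -1.5 -0.4] open 0.007 ff 0.0 shift [-0.441  0.391  0.368] turn [0.072 0.08  0.005]
```

The wrist sits at its joint 6 limit (0.04), so a 40° forward tilt isn't reachable here. A small tilt with the fingertips high (z≈0.125) keeps the gripper body above the books. At about 2 N the push can't tip the volume (that would need more than 0.2 m of lever arm).

```bash
python3 -c "
from h import *
go([.555,.084,.17],-.298,.17)"
```

```text
t 16.15 pos [0.5769 0.1446 0.1864] F [-1.2 -1.5 -0.4] open 0.007 ff 0.0 shift [-0.077  0.417  0.128] turn [ 0.071 -0.257 -0.014]
```

```bash
python3 -m pendant '[0,-0.08,0.08,0,0.02,-0.06,0, 0,-0.1,0.17,0.03,0.035,-0.12,-0.005, 0,-0.1,0.25,0.06,0.05,-0.18,-0.01, 0,-0.09,0.33,0.1,0.06,-0.22,-0.014, 0,-0.077,0.417,0.128,0.071,-0.257,-0.014, 0,-0.077,0.417,0.128,0.071,-0.257,-0.014, 0,-0.077,0.417,0.128,0.071,-0.257,-0.014]';python3 -c "
from h import *
from plant import r
print(r.get_state()['q'].round(3))
go([.565,.081,.126],-.298,.17)"
```

```text
clock: 16.85
tool_pos: [0.5549, 0.0837, 0.1703]
eef_rot: [0.985, -0.15, 0.084, 0.011]
contact_force: [0.1, 0.9, -0.8]
opening: 0.001
finger_force: 0.0
[-0.661  0.757  0.649  2.002 -0.844  0.477 -1.306]
t 16.85 pos [0.5549 0.0837 0.1703] F [ 0.1  0.9 -0.8] open 0.001 ff 0.0 shift [ 0.018 -0.002  0.303] turn [-0.001 -0.    -0.003]
```

```bash
python3 -m pendant '[0,0.01,0,0.12,0,0,0, 0,0.018,0,0.25,0,0,0, 0,0.018,0,0.303,0,0,0, 0,0.018,0,0.303,0,0,0, 0,0.018,0,0.303,0,0,0]';python3 -c "
from h import *
go([.590,.0731,.126],-.298,.17)
go([.6437,.0566,.126],-.298,.17)"
```

```text
clock: 17.35
tool_pos: [0.5646, 0.0832, 0.126]
eef_rot: [0.985, -0.147, 0.084, 0.011]
contact_force: [-0.7, -0.4, 0.3]
opening: 0.005
finger_force: 0.0
t 17.35 pos [0.5646 0.0832 0.126 ] F [-0.7 -0.4  0.3] open 0.005 ff 0.0 shift [0.179 0.015 0.03 ] turn [-0.002  0.     0.   ]
t 17.35 pos [0.5646 0.0832 0.126 ] F [-0.7 -0.4  0.3] open 0.005 ff 0.0 shift [0.548 0.015 0.094] turn [-0.002  0.     0.   ]
```

```bash
python3 -m pendant '[0,0.07,0.015,0.012,0,0,0, 0,0.14,0.015,0.024,0,0,0, 0,0.18,0.015,0.03,0,0,0, 0,0.21,0.015,0.036,0,0,0, 0,0.24,0.015,0.041,0,0,0, 0,0.27,0.015,0.046,0,0,0, 0,0.3,0.015,0.051,0,0,0, 0,0.33,0.015,0.057,0,0,0, 0,0.36,0.015,0.062,0,0,0, 0,0.39,0.015,0.067,0,0,0, 0,0.41,0.015,0.07,0,0,0, 0,0.43,0.015,0.074,0,0,0]';python3 -c "
from h import *
go([.6437,.0566,.126],-.298,.17)"
```

```text
clock: 18.55
tool_pos: [0.6269, 0.0615, 0.1255]
eef_rot: [0.985, -0.148, 0.084, 0.011]
contact_force: [-2.1, 0.5, -0.1]
opening: 0.004
finger_force: 1.1
t 18.55 pos [0.6269 0.0615 0.1255] F [-2.1  0.5 -0.1] open 0.004 ff 1.1 shift [ 0.115 -0.002  0.016] turn [-0.002  0.     0.   ]
```

Pushing with about 2 N. Creeping toward the stop.

```bash
python3 -m pendant '[0,0.02,0,0.003,0,0,0, 0,0.04,0,0.006,0,0,0, 0,0.06,0,0.01,0,0,0, 0,0.075,0,0.012,0,0,0, 0,0.085,0,0.014,0,0,0, 0,0.085,0,0.014,0,0,0]';python3 -m pendant '[0,0.01,0,0.002,0,0,0, 0,0.02,0,0.003,0,0,0, 0,0.02,0,0.003,0,0,0]'
```

```text
clock: 19.15
tool_pos: [0.6396, 0.0576, 0.1258]
eef_rot: [0.985, -0.148, 0.084, 0.011]
contact_force: [-0.9, 0.6, 0.2]
opening: 0.007
finger_force: 0.6
clock: 19.45
tool_pos: [0.6424, 0.0568, 0.1259]
eef_rot: [0.985, -0.148, 0.084, 0.011]
contact_force: [-0.9, 1.1, -1.2]
opening: 0.005
finger_force: 0.7
```

```bash
for i in 1 ; do python3 -m pendant '[0,0.007,0,0.001,0,0,0, 0,0.013,0,0.002,0,0,0, 0,0.013,0,0.002,0,0,0]'; done; python3 -m pendant '[0,0.007,0,0.001,0,0,0, 0,0.013,0,0.002,0,0,0, 0,0.013,0,0.002,0,0,0]'; python3 - <<'E'
from plant import r
import cv2,numpy as np
t=r.snapshot("top")["img"][:,:,::-1];s=r.snapshot("side")["img"][:,:,::-1]
cv2.imwrite("pics/c5.png",np.hstack([cv2.resize(t[90:240,240:370],(390,450),interpolation=2),cv2.resize(s[200:360,205:345],(394,450),interpolation=2)]))
E
```

```text
clock: 19.75
tool_pos: [0.6441, 0.0562, 0.1258]
eef_rot: [0.985, -0.148, 0.084, 0.011]
contact_force: [-1.3, 0.5, -0.5]
opening: 0.003
finger_force: 0.8
clock: 20.05
tool_pos: [0.6448, 0.0561, 0.1257]
eef_rot: [0.985, -0.148, 0.083, 0.011]
contact_force: [-5.8, 1.3, 2.6]
opening: 0.006
finger_force: 2.7
```

View pics/c5.png

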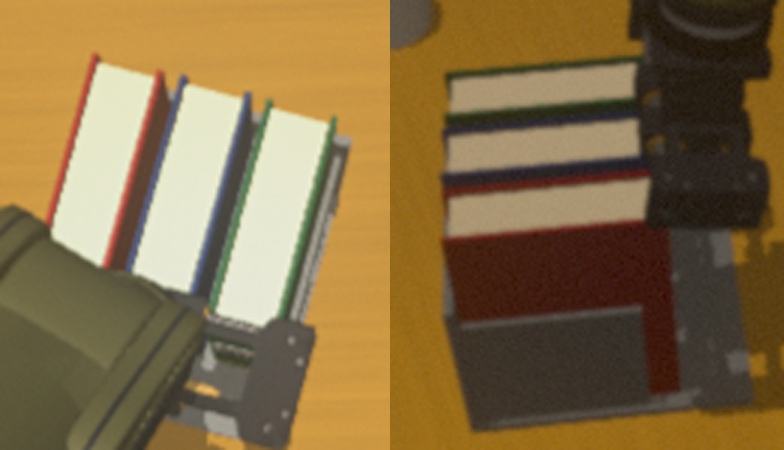

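Force has risen to 6 N against the stop, and the fore-edges line up in the top view: blue (182,77) lies on the line between red (97,57) and green (268,100). Backing off.

```bash
python3 -m pendant '[0,-0.04,0,-0.007,0,0,0, 0,-0.15,0,-0.026,0,0,0, 0,-0.35,0,-0.06,0,0,0, 0,-0.6,0,-0.15,0,0,0, 0,-0.8,0,-0.35,0,0,0, 0,-0.9,0,-0.6,0,0,0, 0,-0.9,0,-0.7,0,0,0, 0,-0.9,0,-0.7,0,0,0]' && python3 -m pendant '[0,-0.1,0.25,0,0,0,0, 0,-0.2,0.5,0,0,0,0, 0,-0.3,0.75,0,0,0,0, 0,-0.4,1,0,0,0,0, 0,-0.4,1,0,0,0,0]'; python3 - <<'E'
from plant import r
import cv2,numpy as np
t=r.snapshot("top")["img"][:,:,::-1];s=r.snapshot("side")["img"][:,:,::-1]
z=cv2.resize(t[90:240,240:370],(390,450),interpolation=2)
cv2.imwrite("pics/c6.png",np.hstack([z,cv2.resize(s[100:400,140:480],(410,362)) if 0 else cv2.copyMakeBorder(cv2.resize(s[100:400,140:480],(410,362)),0,88,0,0,0)]))
E
```

```text
clock: 20.95
tool_pos: [0.5033, 0.0999, 0.2088]
eef_rot: [0.985, -0.148, 0.087, 0.011]
contact_force: [-0.2, -0.7, 0.0]
opening: 0.004
finger_force: 0.0
clock: 21.45
tool_pos: [0.3975, -0.0329, 0.1958]
eef_rot: [0.984, -0.155, 0.083, 0.013]
contact_force: [-0.4, 0.2, 1.0]
opening: 0.007
finger_force: 0.0
```

View pics/c6.png

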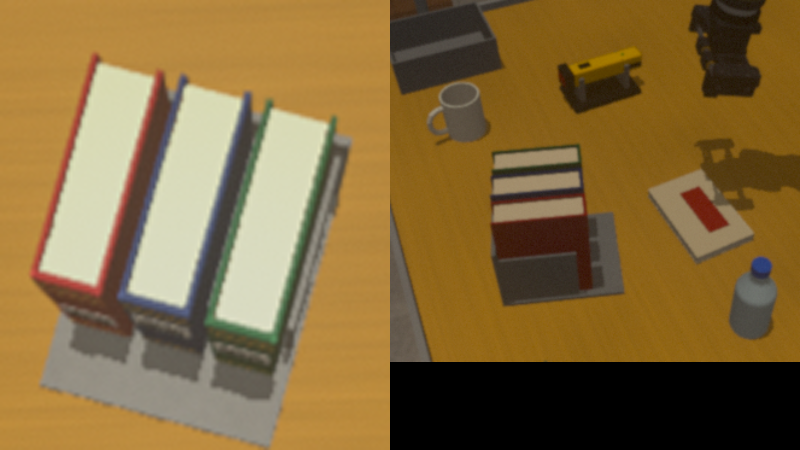

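All three spines are in line (front-left corners at (37,272), (122,297) and (208,322)), the scanner is in its cradle, and the other things look untouched.

```bash
python3 -m pendant '[0,0,0,0,0,0,0, 0,0,0,0,0,0,0, 0,0,0,0,0,0,0]'; python3 -c "
from plant import r
print(r.finish_job())"
```

```text
clock: 21.85
tool_pos: [0.402, -0.0252, 0.1959]
eef_rot: [0.986, -0.146, 0.084, 0.011]
contact_force: [-0.6, -0.7, 0.4]
opening: 0.006
finger_force: 0.0
the job is handed in; nothing more can be done
None
```

I held the scanner about 7 cm from the blue volume's label for 2 s, lowered it back into its cradle, then pushed the volume home, flush with the others; the job was handed in at about 22 s, with no verdict returned.

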